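# Put the disc-cutter punches back in their stand by size

## Robot

A 6-joint arm with a two-finger parallel gripper is mounted at the origin on a cart in front of the work surface, level with it; the furniture and walls round the work are solid. World frame = base frame: x ahead of the robot, y to its left, z up, the work surface at z = 0. Lengths are in m, angles in degrees, forces in N, time in s.
With the tool pointing down it reaches from about 0.25 to 0.725 m from the base axis. Payload 4 kg.
Tool frame: the origin (TCP) lies at the very end of the fingers, on their centre line; the grasp point (between the pads) lies 19 mm behind it; z points along the fingers, y is the line along which they close (so a half turn about z gives the same grasp; the last joint's range is limited). The gripper opens to 85 mm and grips with 20 to 120 N. Pads are 22 mm wide; open, the fingers measure 114 mm over their backs; the gripper's body (76 mm by 85 mm) begins 54 mm behind the grasp point. The pads swing forward as they close: fully open they stand 13 mm farther back than shut.
Start: joints at [75.688, 13.785, 0.286, 76.501, 0, 90], TCP at [0.124, 0.484, 0.231] pointing down, gripper open.
Joint ranges: [-155.79, 155.79], [-60.16, 107.12], [-62.33, 73.08], [-114, 123.19], [-81.49, 82.49], [-180, 180]. Speed limits (degrees/s): [159.86, 159.86, 180, 180, 180, 180].

## Interface

Orientations are given as [roll, pitch, yaw] about the fixed x, y, z axes, in that order (R = Rz(yaw) Ry(pitch) Rx(roll)).
In Python, from station import read_state, capture, calibration, hand_in, outline_of, tip_of gives the robot as it stands.
- The arm moves only by the tool send_rows, never from a script. Its argument "motion" is a list that holds one entry, the list of rows, each a list of 6 numbers: the shift along the tool's x, y, z in cm, then the turn, a rotation vector about the tool's x, y, z in rad. A call has exactly 5 rows; each row shifts and turns the commanded pose from where the row before left it, along the tool's axes as they then stand; what a row does not reach is not made up. A row lasts 1/10 s, in which the tool goes at most 50 mm and 8.59 degrees, less where a joint would pass 70% of its speed; a pose out of reach is approached as far as the arm can. A call is refused whole if a number of a shift passes 5 or a number of a turn 0.15, either way. A call with a gripper value outside its range is refused whole. "fingers" is the finger opening in cm, from 0 to 8.54, set as the call begins (left out, the last holds). The fingers move at their own pace and stop on an object; "force" is the grip in N (left out, the last holds). Time passes only in rows, so rows that do not move let the fingers close, or fill a call up. It gives the time, the measured TCP pose, the force, the opening and the grip force at its end, in the units of the state.
- read_state(): the state, without advancing time (a new reading comes with each control period).
- capture(name): name is "scene" or "side" or "wrist"; returns the picture (400x640x3 uint8, blue, green, red); there is no depth.
- calibration(name): a dict with "fx", "fy", "cx", "cy" (pixels), "extrinsics" (4x4, takes a point from camera to world coordinates). Camera axes: x right, y down, z forward; pixel columns grow to the right and rows downward; lengths in m; the calibration is good to about 2 mm. The wrist camera is an equidistant fisheye: a pixel r from the principal point sees the ray r / f radians off the axis. A picture is of the moment at which its call begins: read the wrist's pose just before it. calibration takes no time and is no camera call; for the wrist camera it gives the pose at the moment of the call.
- hand_in(): hands the job in; it is judged then, once.
Trained networks look in the newest picture that a camera, given by its name, has taken for a name from the list of things; names that differ only in an ending like _2 or _b are one class to them, and where a whole thing is asked for, a point or a joint stands for the part that bears it (a point fixed in the world has none). Each returns a list of dicts, best first, with "score" (0 to 1); they miss things now and then, are a little off and sometimes report something else, mostly with a low value. They report only what shows in the picture. A call takes as long as a camera call. They do not tell look-alikes from the thing itself.
- outline_of(camera, thing): "pixels" (400x640 bool, what is visible of it).
- tip_of(camera, thing): "at" ([x, y, z] in m, in world coordinates, good to about 4 mm: a listed point, or the origin of a listed thing).
The state is a dict: "time_s": time; "joints": joint angles; "dq": joint speeds; "tau": joint torques, N m; "position": TCP position; "ee_rot": TCP orientation; "ft_force": force on the tool from outside, world axes, zero at the start; "torque": the same for the moment, N m; "width": finger opening in m; "grip_force": force on a finger pad.
Only numpy, scipy, OpenCV 4.12 (cv2) and the standard library are available. Lean on these libraries where they do the work, as an engineer would, in place of code of your own. Each camera call takes 0.05 s, during which the arm holds its last target. There are 200 camera calls.

## Task

The discs are cut, so put the four round steel punches away in the wooden punch stand in order of size, each upright, head up, in the pocket bored for it (thinnest punch in the narrowest pocket, thickest in the widest); one of them is still in the disc cutter and has to be drawn straight up out of it. Lower each one gently until it rests on the felt at the bottom, do not drop it in, and do not knock any of them over. Leave the tin of brass findings where it is.

Things in the scene. Friction and masses are not known exactly. Their poses are not given: they have to be found in the camera images.
- punch_14: Steel cylinder 14 mm in diameter, 60 mm tall (thinnest of the four), about 73 g, upright on its flat face; crowned striking head on top. Origin: centre of its underside; z up its axis. Starts standing on the open bench.
- punch_20: Steel cylinder 20 mm in diameter, 60 mm tall (second thinnest of the four), about 148 g, upright on its flat face; crowned striking head on top. Origin: centre of its underside; z up its axis. Starts standing on the open bench.
- punch_26: Steel cylinder 26 mm in diameter, 60 mm tall (second thickest of the four), about 250 g, upright on its flat face; crowned striking head on top. Origin: centre of its underside; z up its axis. Starts in its bore of the disc cutter, base 16 mm above the bench: the guide plate holds its lower 24 mm with 1.5 mm play all round, top 36 mm out; draw it straight up over 24 mm before moving sideways.
- punch_32: Steel cylinder 32 mm in diameter, 60 mm tall (thickest of the four), about 379 g, upright on its flat face; crowned striking head on top. Origin: centre of its underside; z up its axis. Starts standing on the open bench.
- pocket_14: Narrowest of four round pockets in the dark wooden stand, for the 14 mm punch: 19 mm wide, flaring to 25 mm in its top 6 mm, 20 mm deep, green felt floor. Origin: centre of that floor, 10 mm above the bench; z up. The row runs along y, wider towards +y; this one 64.5 mm to -y of the stand's middle. Stand: fixed, at any yaw, 70 mm across, 182 mm along y, top 30 mm above the bench.
- pocket_20: Second narrowest of four round pockets in the dark wooden stand, for the 20 mm punch: 25 mm wide, flaring to 31 mm in its top 6 mm, 20 mm deep, green felt floor. Origin: centre of that floor, 10 mm above the bench; z up. The row runs along y, wider towards +y; this one 30.5 mm to -y of the stand's middle. Stand: fixed, at any yaw, 70 mm across, 182 mm along y, top 30 mm above the bench.
- pocket_26: Second widest of four round pockets in the dark wooden stand, for the 26 mm punch: 31 mm wide, flaring to 37 mm in its top 6 mm, 20 mm deep, green felt floor. Origin: centre of that floor, 10 mm above the bench; z up. The row runs along y, wider towards +y; this one 9.5 mm to +y of the stand's middle. Stand: fixed, at any yaw, 70 mm across, 182 mm along y, top 30 mm above the bench.
- pocket_32: Widest of four round pockets in the dark wooden stand, for the 32 mm punch: 37 mm wide, flaring to 43 mm in its top 6 mm, 20 mm deep, green felt floor. Origin: centre of that floor, 10 mm above the bench; z up. The row runs along y, wider towards +y; this one 55.5 mm to +y of the stand's middle. Stand: fixed, at any yaw, 70 mm across, 182 mm along y, top 30 mm above the bench.
- disc_cutter: Disc cutter, fixed to the bench: a steel block 70 mm (its x) by 96 mm (its y), 40 mm high, of a dark die plate and a pale guide plate with four bores; a brass strip sticks 23 mm out of the slot on its +x side. Origin: centre of its underside. The 26 mm punch stands in the bore at x = -14 mm, y = +24 mm of its frame.
- brass_tin: Shallow round grey tin of small brass findings, 64 mm across, 23 mm high, open, loose on the bench. Leave it alone. Origin: centre of its underside.
There are look-alikes about, which are no part of the job. What is shaped like the punch_20 but red or turquoise is not meant.

How it is judged (in metres and radians):
At the end, for the whole second after the job is handed in: Each of the four punches stands upright (within 0.1 rad), head up, released and at rest in its own pocket, its underside within 4 mm of the pocket's floor in height and within 6 mm of its centre (horizontal distance between punch_14 and pocket_14 below 0.006 m and z of punch_14 in the frame of pocket_14 between -0.004 and 0.004 m and angle between each of punch_14, punch_20, punch_26, punch_32's own z axis and vertical below 0.1 rad and linear speed of each of punch_14, punch_20, punch_26, punch_32 below 0.02 m/s and angular speed of each of punch_14, punch_20, punch_26, punch_32 below 0.2 rad/s and horizontal distance between punch_20 and pocket_20 below 0.006 m and z of punch_20 in the frame of pocket_20 between -0.004 and 0.004 m and horizontal distance between punch_26 and pocket_26 below 0.006 m and z of punch_26 in the frame of pocket_26 between -0.004 and 0.004 m and horizontal distance between punch_32 and pocket_32 below 0.006 m and z of punch_32 in the frame of pocket_32 between -0.004 and 0.004 m); the robot touches nothing.
It fails at once if a punch is knocked over (angle between any of punch_14, punch_20, punch_26, punch_32's own z axis and vertical above 0.9 rad).
It fails at once if a punch is dropped into its pocket instead of being lowered (faster than 0.5 m/s there) ((horizontal distance between punch_14 and pocket_14 below 0.012 m and z of punch_14 in the frame of pocket_14 below 0.022 m and linear speed of punch_14 above 0.5 m/s) or (horizontal distance between punch_20 and pocket_20 below 0.012 m and z of punch_20 in the frame of pocket_20 below 0.022 m and linear speed of punch_20 above 0.5 m/s) or (horizontal distance between punch_26 and pocket_26 below 0.012 m and z of punch_26 in the frame of pocket_26 below 0.022 m and linear speed of punch_26 above 0.5 m/s) or (horizontal distance between punch_32 and pocket_32 below 0.012 m and z of punch_32 in the frame of pocket_32 below 0.022 m and linear speed of punch_32 above 0.5 m/s)).
It fails at once if the tin of brass findings is pushed away or tipped (distance of brass_tin from where it was at the start of the episode above 0.03 m or angle between brass_tin's own z axis and vertical above 0.35 rad).
It also fails if it takes over 109 s, if anything falls off the work surface, if the arm or the gripper's body presses on something with over 40 N, if the wrist force passes 120 N, or if a joint passes its speed limit or range.

## Working session

There is one attempt and no reset: what is moved stays moved. The work goes in short steps, Python scripts to look and compute and a tool call to move; the robot and the scene stay as the last step left them, time stands still between calls to the robot, and variables do not carry over. Pictures are saved under pics/ and viewed, at most 14 in all, crops included, and the job is handed in when it is done.

Besides the shell and the picture viewer there is one more tool, called after "Emit:" as name(argument=value, ...), one argument or row to a line, values as JSON. send_rows: Moves the arm, as the interface text tells. Its arguments: {"type":"object","properties":{"motion":{"type":"array","items":{"type":"array","items":{"type":"array","items":{"type":"number"}}}},"fingers":{"type":"number"},"force":{"type":"number"}},"required":["motion"]}

```bash
mkdir -p pics
cat > h.py <<'E'
import numpy as np,cv2
from station import *
E
python3 - <<'E'
from h import *
s=read_state();print(s)
for c in ("scene","side"):
    im=capture(c);cv2.imwrite(f"pics/{c}0.png",im)
    for t in ["punch_14","punch_20","punch_26","punch_32","pocket_14","pocket_20","pocket_26","pocket_32","disc_cutter","brass_tin"]:
        print(c,t,[(np.round(d["at"],4).tolist(),round(d["score"],2)) for d in tip_of(c,t)][:4])
E
```

```text
{'time_s': 0.0, 'joints': array([ 7.56865417e+01,  1.38296059e+01,  2.13496775e-01,  7.65015747e+01,
       -1.00504409e-03,  8.99996192e+01]), 'dq': array([ 0.00098479,  0.04904576, -0.09313819,  0.02917723,  0.09795232,
       -0.0714401 ]), 'tau': array([-6.32616229e-04, -3.72317183e+01,  2.52408224e+01,  1.69056054e-02,
       -8.87344027e-05, -1.37940953e-05]), 'position': array([0.12346202, 0.48386436, 0.23043411]), 'ee_rot': array([-1.79882316e+02,  1.00425975e-03,  1.65686925e+02]), 'ft_force': array([ 0.47088403,  0.39795744, -0.24505244]), 'torque': array([ 0.01758059,  0.0257676 , -0.00387236]), 'grip_force': 0.0, 'width': 0.0856148194924407}
scene punch_14 [([0.4309, 0.3374, 0.0107], 0.79), ([0.5552, 0.2055, 0.002], 0.47), ([0.3667, 0.0148, -0.0006], 0.43)]
scene punch_20 [([0.4309, 0.3374, 0.0107], 0.79), ([0.5552, 0.2055, 0.002], 0.47), ([0.3667, 0.0148, -0.0006], 0.43)]
scene punch_26 [([0.4309, 0.3374, 0.0107], 0.79), ([0.5552, 0.2055, 0.002], 0.47), ([0.3667, 0.0148, -0.0006], 0.43)]
scene punch_32 [([0.4309, 0.3374, 0.0107], 0.79), ([0.5552, 0.2055, 0.002], 0.47), (
[... 357 characters left out ...]
, 0.2012, 0.0013], 0.64), ([0.4272, 0.3339, 0.0161], 0.53), ([0.4241, 0.0573, -0.0006], 0.47)]
side punch_26 [([0.5392, 0.0627, 0.0007], 0.8), ([0.5567, 0.2012, 0.0013], 0.64), ([0.4272, 0.3339, 0.0161], 0.53), ([0.4241, 0.0573, -0.0006], 0.47)]
side punch_32 [([0.5392, 0.0627, 0.0007], 0.8), ([0.5567, 0.2012, 0.0013], 0.64), ([0.4272, 0.3339, 0.0161], 0.53), ([0.4241, 0.0573, -0.0006], 0.47)]
side pocket_14 [([0.4305, -0.3254, 0.0028], 0.5)]
side pocket_20 [([0.4305, -0.3254, 0.0028], 0.5)]
side pocket_26 [([0.4305, -0.3254, 0.0028], 0.5)]
side pocket_32 [([0.4305, -0.3254, 0.0028], 0.5)]
side disc_cutter [([0.4528, 0.3227, -0.0009], 0.81)]
side brass_tin [([0.4316, -0.3265, 0.0019], 0.79)]
```

View pics/scene0.png

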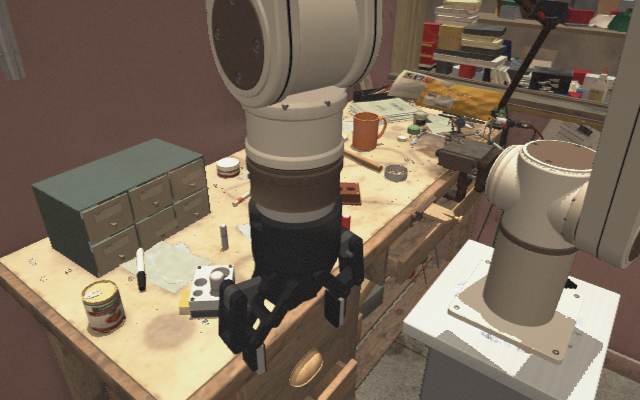

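View pics/side0.png

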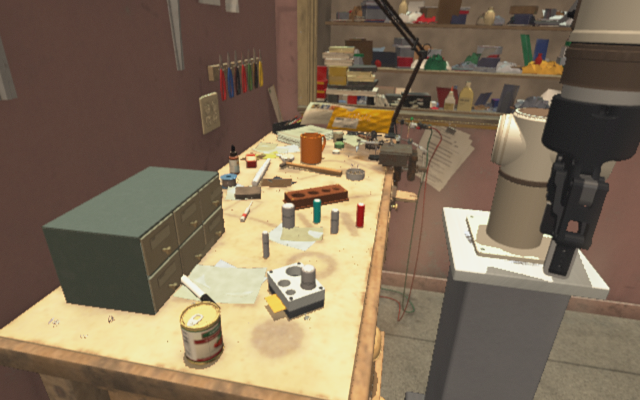

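The side view shows the cutter with its punch at about (295,285), punch_14 at (266,245), punch_32 at (288,215) and punch_20 at (334,222). The look-alikes are turquoise (317,210) and red (360,215), and the stand is at (316,196) with the tin at (355,173). In the scene view the arm hides most of this, so I'll move over the work to get a look with the wrist camera.

Emit:
send_rows(
  motion=[
    [[-4,-2.4,-0.5,0,0,0],[-4,-2.4,-0.5,0,0,0],[-4,-2.4,-0.5,0,0,0],[-4,-2.4,-0.5,0,0,0],[-4,-2.4,-0.5,0,0,0]],
  ],
)

```text
time_s: 1.6
position: [0.2887, 0.3174, 0.2567]
ee_rot: [180.0, 0.0, 165.7]
ft_force: [1.0, 0.4, -0.4]
width: 0.0854
grip_force: 0.0
```

Emit:
send_rows(
  motion=[
    [[-4,-2.4,-0.5,0,0,0],[-4,-2.4,-0.5,0,0,0],[-4,-2.4,-0.5,0,0,0],[-4,-2.4,-0.5,0,0,0],[0,0,0,0,0,0]],
  ],
)

```text
time_s: 2.1
position: [0.4226, 0.1826, 0.2768]
ee_rot: [180.0, 0.2, 165.2]
ft_force: [0.0, 0.6, 0.8]
width: 0.0857
grip_force: 0.0
```

Run:
```python
from h import *
s=read_state();print(s['position'],s['ee_rot'])
print(calibration("wrist"))
T=["punch_20","pocket_20","disc_cutter","brass_tin"]
for c in ("wrist","side","scene"):
    im=capture(c);cv2.imwrite(f"pics/{c}1.png",im)
    for t in T:
        print(c,t,[(np.round(d["at"],4).tolist(),round(d["score"],2)) for d in tip_of(c,t)])
```

```text
[0.42263121 0.18261625 0.27682086] [1.79993655e+02 1.60083018e-01 1.65226113e+02]
{'fx': 309.70691628693146, 'fy': 309.70691628693146, 'cx': 319.94863896273097, 'cy': 199.48234648386028, 'extrinsics': array([[ 2.55462308e-01,  9.23100435e-01,  2.87444945e-01,
         3.48472022e-01],
       [ 9.66818848e-01, -2.44085489e-01, -7.53895812e-02,
         2.02751060e-01],
       [ 5.68984773e-04,  2.97166387e-01, -9.54825541e-01,
         4.18354031e-01],
       [ 0.00000000e+00,  0.00000000e+00,  0.00000000e+00,
         1.00000000e+00]])}
wrist punch_20 [([0.4313, 0.3369, 0.0164], 0.83), ([0.4849, 0.0166, -0.0034], 0.76), ([0.5401, 0.0621, -0.0003], 0.72), ([0.4244, 0.0609, 0.0022], 0.69), ([0.3721, 0.0137, -0.0056], 0.64), ([0.552, 0.203, 0.0003], 0.59), ([0.5527, -0.0727, 0.0091], 0.37)]
wrist pocket_20 [([0.5573, -0.0703, 0.0103], 0.61), ([0.4832, -0.1256, 0.0117], 0.6), ([0.5173, -0.0985, 0.0133], 0.48)]
wrist disc_cutter [([0.453, 0.3214, -0.0015], 0.98)]
wrist brass_tin [([0.4232, -0.3263, 0.0025], 0.98)]
side punch_20 [([0.4266, 0.3333, 0.0114], 0.77), ([0.4822, 0.0208, 0.0019], 0.77), ([0.423, 0.056, -0.0039], 0.76), ([0.368, 0.0179, 0.002], 0.75), ([0.5436, 0.0677, -0.001], 0.72), ([0.5536, 0.2059, 0.0002], 0.59)]
side pocket_20 []
side disc_cutter [([0.4535, 0.3265, -0.0002], 0.93)]
side brass_tin [([0.431, -0.326, 0.0011], 0.75)]
scene punch_20 [([0.4272, 0.3365, 0.0118], 0.84), ([0.5446, 0.0658, 0.0031], 0.77), ([0.4286, 0.0637, -0.0023], 0.76), ([0.4838, 0.0197, 0.0017], 0.62), ([0.5554, 0.2038, 0.0016], 0.55), ([0.3692, 0.0168, -0.0014], 0.46)]
scene pocket_20 []
scene disc_cutter [([0.4504, 0.3246, 0.0035], 0.94)]
scene brass_tin [([0.4249, -0.3274, -0.0027], 0.84)]
```

View pics/wrist1.png

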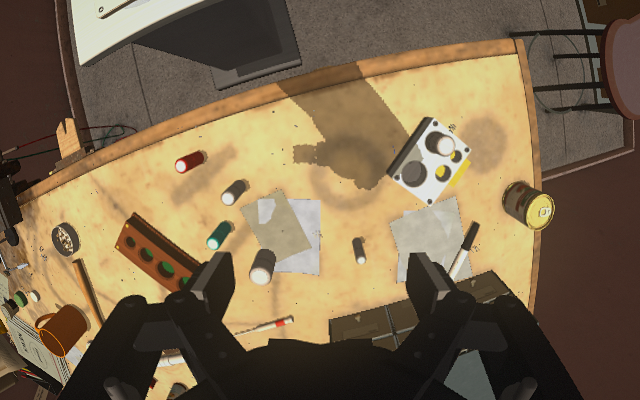

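The wrist view shows punch_14 at (360,250), punch_32 at (262,267), punch_20 at (234,190), turquoise at (219,236) and red at (188,162). The cutter with punch_26 is at (430,160), and the stand's pockets run from (130,240) up to (188,283), with the wide end nearer the camera. I'll go above the stand with the finger line square to its row (yaw about 37°).

Emit:
send_rows(
  motion=[
    [[-2.4,-3.9,0.3,0,0,0],[-2.4,-3.9,0.3,0,0,0],[-2.4,-3.9,0.3,0,0,0],[-2.4,-3.9,0.3,0,0,0],[-2.4,-3.9,0.3,0,0,0]],
  ],
)

```text
time_s: 3.35
position: [0.4874, -0.0342, 0.2613]
ee_rot: [180.0, 0.0, 165.7]
ft_force: [0.6, 1.0, -0.7]
width: 0.0857
grip_force: 0.0
```

Emit:
send_rows(
  motion=[
    [[-2.4,-3.9,0.3,0,0,0],[0,0,0,0,0,0.149],[0,0,0,0,0,0.149],[0,0,0,0,0,0.149],[0,0,0,0,0,0.149]],
  ],
)

```text
time_s: 3.85
position: [0.5007, -0.0765, 0.2581]
ee_rot: [-180.0, -0.0, 131.1]
ft_force: [-0.4, 0.5, -0.2]
width: 0.0855
grip_force: 0.0
```

Emit:
send_rows(
  motion=[
    [[0,0,0,0,0,0.149],[0,0,0,0,0,0.149],[0,0,0,0,0,0.149],[0,0,0,0,0,0.149],[0,0,0,0,0,0.149]],
  ],
)

```text
time_s: 4.35
position: [0.5007, -0.0762, 0.2582]
ee_rot: [-180.0, -0.0, 88.5]
ft_force: [0.2, -0.3, -0.4]
width: 0.0853
grip_force: 0.0
```

Emit:
send_rows(
  motion=[
    [[0,0,0,0,0,0.149],[0,0,0,0,0,0.149],[0,0,0,0,0,0.149],[0,0,0,0,0,0.149],[0,0,0,0,0,0.149]],
  ],
)

```text
time_s: 4.85
position: [0.5007, -0.0762, 0.2582]
ee_rot: [-180.0, 0.0, 45.8]
ft_force: [-0.0, 0.5, 0.1]
width: 0.0852
grip_force: 0.0
```

Emit:
send_rows(
  motion=[
    [[0,0,0,0,0,0.149],[0,0,0,0,0,0],[0,0,0,0,0,0],[0,0,0,0,0,0],[0,0,0,0,0,0]],
  ],
)

```text
time_s: 5.35
position: [0.5007, -0.0761, 0.2583]
ee_rot: [-180.0, -0.0, 37.7]
ft_force: [0.6, -1.0, -0.3]
width: 0.0854
grip_force: 0.0
```

```bash
cat >> h.py <<'E'
from scipy.spatial.transform import Rotation as Ro
def tips(c,t): return [(np.round(d["at"],4).tolist(),round(d["score"],2)) for d in tip_of(c,t)]
def plan(xyz,yaw=None):
    "tool-axis shift in cm (before turning) and turn about tool z in rad"
    s=read_state();R=Ro.from_euler('xyz',s['ee_rot'],degrees=True).as_matrix()
    d=R.T@(np.array(xyz)-s['position'])*100
    t=0 if yaw is None else -np.radians((yaw-s['ee_rot'][2]+180)%360-180)
    # residual tilt correction as rotation vector
    g=Ro.from_euler('xyz',[180,0,s['ee_rot'][2]],degrees=True)
    tilt=(Ro.from_matrix(R).inv()*g).as_rotvec()
    print("pos",s['position'].round(4),"rot",s['ee_rot'].round(2),"j",s['joints'].round(0),"\n shift cm",d.round(2),"turn",round(t,3),"tilt fix",tilt.round(4),"t",round(s['time_s'],2))
def proj(c,P,K=None):
    K=K or calibration(c);T=np.linalg.inv(K['extrinsics']);p=np.atleast_2d(P)@T[:3,:3].T+T[:3,3]
    if c!="wrist": return p[:,:2]/p[:,2:]*[K['fx'],K['fy']]+[K['cx'],K['cy']]
    r=np.hypot(p[:,0],p[:,1]);a=np.arctan2(r,p[:,2])
    return p[:,:2]/r[:,None]*a[:,None]*K['fx']+[K['cx'],K['cy']]
E
python3 - <<'E'
from h import *
plan([.5,-.08,.25],37)
im=capture("wrist");cv2.imwrite("pics/wrist2.png",im)
for t in ["punch_20","pocket_20","brass_tin"]: print(t,tips("wrist",t))
capture("side");print(tips("side","pocket_20"));capture("scene");print(tips("scene","pocket_20"))
E
```

```text
pos [ 0.5007 -0.0761  0.2583] rot [-180.    -0.    37.7] j [ -9.  14.   5.  81.   0. 134.] 
 shift cm [-0.29  0.26  0.83] turn 0.012 tilt fix [-0. -0.  0.] t 5.35
punch_20 [([0.372, 0.0154, -0.003], 0.92), ([0.5505, 0.2029, 0.0016], 0.66), ([0.5421, 0.0609, 0.0003], 0.63), ([0.4854, 0.0182, -0.0045], 0.61), ([0.4256, 0.059, 0.0015], 0.58), ([0.4293, 0.337, 0.0179], 0.58)]
pocket_20 [([0.5555, -0.0735, 0.0075], 0.79), ([0.5189, -0.1005, 0.0151], 0.77), ([0.4578, -0.145, 0.0131], 0.49)]
brass_tin [([0.4209, -0.3258, 0.0055], 0.85)]
[]
[]
```

View pics/wrist2.png

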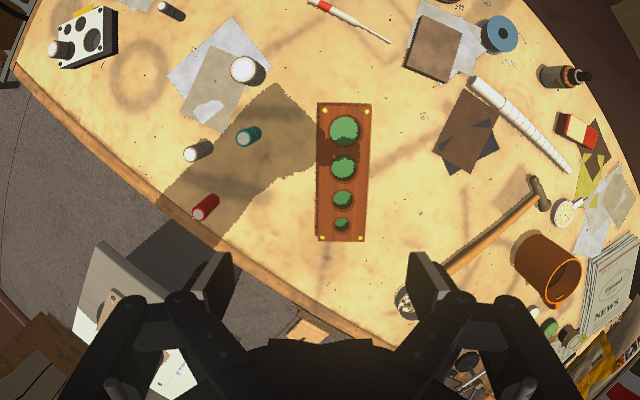

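The wrist view shows the stand's four green pockets: widest at (344,130), then (343,167) and (342,199), and narrowest at (341,224). The wide end is up and to +x/+y, as expected. Next I'll fit the stand pose to the green felt.

```bash
cat >> h.py <<'E'
OFF=np.array([-64.5,-30.5,9.5,55.5])/1000; RAD=np.array([9.5,12.5,15.5,18.5])/1000
def rays(K,uv):
    d=(uv-[K['cx'],K['cy']])/K['fx'];a=np.hypot(d[:,0],d[:,1])+1e-9
    v=np.c_[d*(np.sin(a)/a)[:,None],np.cos(a)]
    return v@K['extrinsics'][:3,:3].T,K['extrinsics'][:3,3]
def fit_stand(im,K,x0,use=(0,1,2,3)):
    from scipy.optimize import minimize
    vv,uu=np.mgrid[0:400,0:640];uv=np.c_[uu.ravel(),vv.ravel()].astype(float)
    c=proj("wrist",np.array([x0[0],x0[1],.03]),K)[0];m=np.hypot(*(uv-c).T)<150;uv=uv[m]
    hsv=cv2.cvtColor(im,cv2.COLOR_BGR2HSV).reshape(-1,3)[m].astype(int)
    g=((hsv[:,0]>40)&(hsv[:,0]<80)&(hsv[:,1]>70)).astype(float)
    d,o=rays(K,uv);pl=lambda z:o[:2]+d[:,:2]*((z-o[2])/d[:,2])[:,None]
    P=[pl(.01),pl(.024),pl(.03)]
    def cost(p):
        e=np.array([-np.sin(p[2]),np.cos(p[2])]);s=np.zeros(len(uv))
        for i in use:
            q=np.array(p[:2])+e*OFF[i]
            f=np.min([RAD[i]+(.003 if k==2 else 0)-np.hypot(*(P[k]-q).T) for k in range(3)],axis=0)
            s+=1/(1+np.exp(-np.clip(f/.0005,-40,40)))
        return ((s-g)**2).sum()
    r=minimize(cost,x0,method='Nelder-Mead',options=dict(initial_simplex=np.array([x0]+[np.add(x0,np.eye(3)[i]*[.006,.006,.06]) for i in range(3)]),xatol=1e-5))
    return r.x,r.fun,g.sum()
E
python3 - <<'E'
from h import *
K=calibration("wrist");im=cv2.imread("pics/wrist2.png")
x,f,n=fit_stand(im,K,[.507,-.108,np.radians(-53)])
print(x,np.degrees(x[2]),f,n)
e=np.array([-np.sin(x[2]),np.cos(x[2])])
for i in range(4):print((x[:2]+e*OFF[i]).round(4))
E
```

```text
[ 0.50938336 -0.10382192 -0.9340664 ] -53.51806249475616 225.85676742008434 1405.0
[ 0.4575 -0.1422]
[ 0.4849 -0.122 ]
[ 0.517  -0.0982]
[ 0.554  -0.0708]
```

Emit:
send_rows(
  motion=[
    [[2.37,-1.71,2.7,0,0,0.004],[2.37,-1.71,2.7,0,0,0.004],[2.37,-1.71,2.7,0,0,0.004],[2.37,-1.71,2.7,0,0,0.004],[2.37,-1.71,2.7,0,0,0.004]],
  ],
  fingers=7,
  force=40,
)

```text
time_s: 6.25
position: [0.5438, 0.0647, 0.1224]
ee_rot: [180.0, -0.0, 36.5]
ft_force: [-0.3, -0.6, -0.0]
width: 0.0696
grip_force: 0.0
```

Run:
```python
from h import *
im=capture("wrist");im=capture("wrist");cv2.imwrite("pics/wrist3.png",im)
print(tips("wrist","punch_32"))
plan([.542,.064,.025],36.5)
```

```text
[([0.4231, 0.062, 0.0036], 0.95), ([0.4857, 0.0149, -0.0068], 0.9), ([0.4312, 0.3355, 0.0179], 0.83), ([0.5526, 0.2037, 0.0015], 0.63), ([0.3728, 0.0139, -0.0021], 0.62), ([0.5402, 0.0653, -0.0003], 0.6)]
pos [0.542  0.0648 0.1211] rot [-179.87    0.25   36.66] j [  7.  23.  -3.  64.  -0. 150.] 
 shift cm [-0.01  0.09  9.61] turn 0.003 tilt fix [-0.0023  0.0043 -0.    ] t 6.4
```

View pics/wrist3.png

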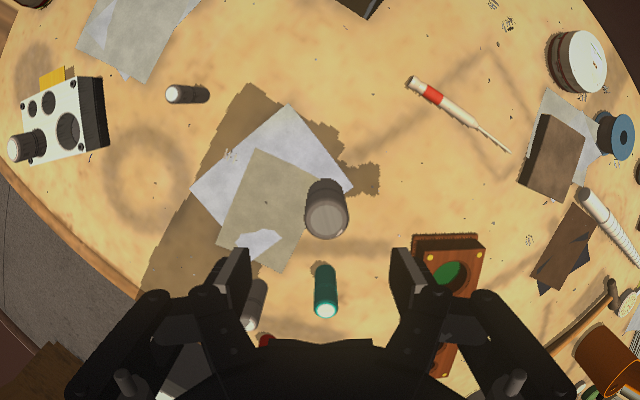

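The punch_32 top shows at about (326,217), with the fingers straddling its column. I'll check that against the projection before descending.

Run:
```python
from h import *
print(proj("wrist",[[.5415,.0648,.06],[.5415,.0648,.0],[.5515,.0648,.06],[.5415,.0748,.06],[.5420,.0648,.121]]))
```

```text
[[321.8481336  216.69477102]
 [321.62003675 192.82435289]
 [330.52498847 205.79565303]
 [310.26347166 208.5994853 ]
 [322.80954203 257.40430924]]
```

Emit:
send_rows(
  motion=[
    [[0,0.3,2.4,0,0.004,0],[0,0,2.4,0,0,0],[0,0,2.4,0,0,0],[0,0,2.4,0,0,0],[0,0,0,0,0,0]],
  ],
)

```text
time_s: 6.9
position: [0.5433, 0.06, 0.0254]
ee_rot: [-179.9, 0.0, 36.4]
ft_force: [-0.3, -0.4, 0.8]
width: 0.07
grip_force: 0.0
```

Emit:
send_rows(
  motion=[
    [[0,0,0,0,0,0],[0,0,0,0,0,0],[0,0,0,0,0,0],[0,0,0,0,0,0],[0,0,0,0,0,0]],
  ],
  fingers=2,
  force=40,
)

```text
time_s: 7.4
position: [0.5468, 0.062, 0.0295]
ee_rot: [179.9, -0.4, 36.5]
ft_force: [-1.9, 1.8, 6.5]
width: 0.0316
grip_force: 39.2
```

Emit:
send_rows(
  motion=[
    [[0,0,0,0,0,0],[0,0,0,0,0,0],[0,0,0,0,0,0],[0,0,-1,0,0,0],[0,0,-2,0,0,0]],
  ],
)

```text
time_s: 7.9
position: [0.5436, 0.0608, 0.0564]
ee_rot: [-179.9, 0.0, 36.5]
ft_force: [-0.3, -0.7, -3.0]
width: 0.0314
grip_force: 39.3
```

Run:
```python
from h import *
im=capture("wrist");cv2.imwrite("pics/wrist4.png",im)
print(tips("wrist","punch_32"),read_state()['width'])
plan([.554,-.0708,.09],36.5)
```

```text
[([0.5382, 0.0594, 0.0304], 0.87), ([0.4849, 0.0174, -0.0018], 0.86), ([0.5531, 0.2043, 0.0026], 0.69)] 0.03101184241057644
pos [0.5476 0.0612 0.06  ] rot [179.81  -0.47  36.48] j [  6.  27.  -8.  55.   0. 150.] 
 shift cm [-7.31 11.01 -3.02] turn -0.0 tilt fix [ 0.0033 -0.0082 -0.    ] t 8.0
```

Emit:
send_rows(
  motion=[
    [[0,0,-3.5,0,0,0],[0,0,0,0,0,0],[0,0,0,0,0,0],[0,0,0,0,0,0],[0,0,0,0,0,0]],
  ],
)

```text
time_s: 8.5
position: [0.5441, 0.061, 0.0907]
ee_rot: [-179.9, -0.1, 36.5]
ft_force: [0.0, 0.4, -3.6]
width: 0.0313
grip_force: 40.3
```

Run:
```python
from h import *
plan([.554,-.0708,.09],36.5)
im=capture("wrist");plan([.554,-.0708,.09],36.5)
im=capture("wrist");plan([.554,-.0708,.09],36.5)
```

```text
pos [0.5441 0.061  0.0907] rot [-1.7992e+02 -7.0000e-02  3.6480e+01] j [  6.  25.  -6.  59.   0. 150.] 
 shift cm [-7.04 11.19  0.04] turn -0.0 tilt fix [-0.0014 -0.0013  0.    ] t 8.5
pos [0.5442 0.061  0.0908] rot [-1.7992e+02 -9.0000e-02  3.6480e+01] j [  6.  25.  -6.  59.   0. 150.] 
 shift cm [-7.05 11.18  0.06] turn -0.0 tilt fix [-0.0013 -0.0015  0.    ] t 8.55
pos [0.5444 0.0611 0.091 ] rot [-1.7994e+02 -1.1000e-01  3.6490e+01] j [  6.  25.  -6.  59.   0. 150.] 
 shift cm [-7.07 11.17  0.08] turn -0.0 tilt fix [-0.0011 -0.0019  0.    ] t 8.6
```

Emit:
send_rows(
  motion=[
    [[-1.76,2.8,0,0,0,0],[-1.76,2.8,0,0,0,0],[-1.76,2.8,0,0,0,0],[-1.76,2.8,0,0,0,0],[0,0,0,0,0,0]],
  ],
)

```text
time_s: 9.1
position: [0.5553, -0.0747, 0.0915]
ee_rot: [179.9, -0.2, 36.2]
ft_force: [-0.8, 0.7, -2.9]
width: 0.0311
grip_force: 40.3
```

Emit:
send_rows(
  motion=[
    [[0,0,1.5,0,0,0],[0,0,1,0,0,0],[0,0,0,0,0,0],[0,0,0,0,0,0],[0,0,0,0,0,0]],
  ],
)

```text
time_s: 9.6
position: [0.5558, -0.0702, 0.0674]
ee_rot: [180.0, -0.3, 36.5]
ft_force: [0.7, 0.6, -3.5]
width: 0.0309
grip_force: 40.2
```

Run:
```python
from h import *
plan([.554,-.0708,.035],36.5)
for c in ("wrist","side","scene"):
    im=capture(c);print(c,tips(c,"punch_32"),tips(c,"pocket_20"))
    K=calibration(c);print(proj(c,[[.554,-.0708,.03],[.554,-.0708,.1]],K).round(0))
    if c=="wrist":
        x,f,n=fit_stand(im,K,[.5094,-.1038,-.934],(0,1,2));print(x,f,n); w=im
    else: s=im if c=="side" else s if c!="scene" else s
    cv2.imwrite(f"pics/{c}5.png",im)
sc=cv2.imread("pics/side5.png")[130:290,200:400];sc=cv2.resize(sc,None,fx=2.5,fy=2.5,interpolation=cv2.INTER_CUBIC)
cv2.imwrite("pics/m5.png",np.hstack([cv2.resize(w[80:340,200:440],(370,400)),sc[:400,:430]]))
```

```text
pos [ 0.5558 -0.0702  0.0674] rot [179.97  -0.26  36.53] j [ -7.  27.  -6.  57.   0. 136.] 
 shift cm [-0.19 -0.06  3.24] turn 0.0 tilt fix [ 0.0005 -0.0045 -0.    ] t 9.6
wrist [([0.3715, 0.0133, -0.0043], 0.87), ([0.4238, 0.0593, 0.0028], 0.8), ([0.5523, 0.2047, 0.002], 0.67), ([0.4862, 0.0137, -0.0018], 0.66), ([0.5507, -0.0703, 0.0397], 0.55)] [([0.5546, -0.0748, 0.0059], 0.73), ([0.4854, -0.1227, 0.0113], 0.71)]
[[321. 232.]
 [321. 296.]]
[ 0.45487283 -0.12776397  1.74746562] 867.3136027918364 694.0
side [([0.4267, 0.3359, 0.0157], 0.91), ([0.553, -0.0667, 0.0389], 0.58), ([0.3734, 0.0169, 0.0004], 0.58), ([0.5534, 0.2022, 0.0029], 0.47), ([0.4817, 0.0183, 0.005], 0.45), ([0.4215, 0.0573, -0.0026], 0.44)] [([0.4571, 0.3256, -0.0019], 0.52)]
[[298. 195.]
 [298. 171.]]
scene [([0.4293, 0.3363, 0.0128], 0.84), ([0.4311, 0.0595, 0.0022], 0.75), ([0.5556, -0.0665, 0.0378], 0.63), ([0.4838, 0.0183, 0.0035], 0.57), ([0.3712, 0.0157, -0.0021], 0.51), ([0.5541, 0.2021, 0.0042], 0.47)] []
[[303. 187.]
 [303. 162.]]
```

View pics/m5.png

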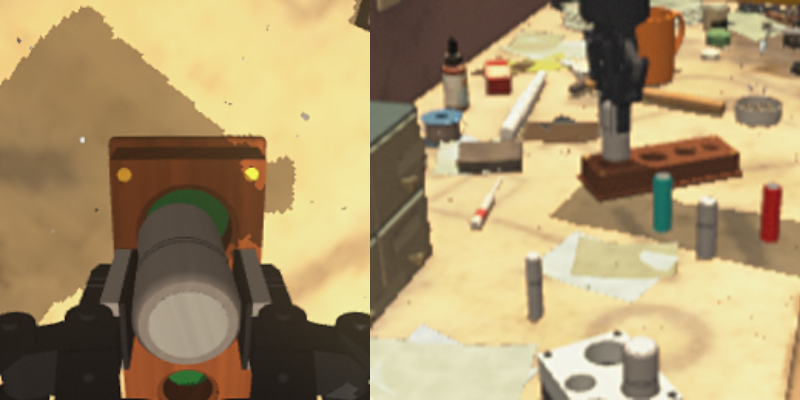

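The wrist crop shows the punch's foot over the 32 mm pocket and roughly centred, about 2 mm left of the stand's midline. I'll make a small correction, then lower slowly and watch the force.

Emit:
send_rows(
  motion=[
    [[-0.15,0.1,0.3,0,0,0],[0,0,0.4,0,0,0],[0,0,0.4,0,0,0],[0,0,0.4,0,0,0],[0,0,0,0,0,0]],
  ],
)

```text
time_s: 10.55
position: [0.5547, -0.0724, 0.0512]
ee_rot: [-180.0, -0.2, 36.5]
ft_force: [0.7, -0.1, -4.1]
width: 0.0314
grip_force: 40.0
```

Emit:
send_rows(
  motion=[
    [[0,0,0.4,0,0,0],[0,0,0.4,0,0,0],[0,0,0.3,0,0,0],[0,0,0,0,0,0],[0,0,0,0,0,0]],
  ],
)

```text
time_s: 11.05
position: [0.5548, -0.0723, 0.0409]
ee_rot: [-180.0, -0.2, 36.5]
ft_force: [-0.1, -0.0, -2.5]
width: 0.0312
grip_force: 40.1
```

Run:
```python
from h import *
plan([.554,-.0708,.035],36.5);print(read_state()['ft_force'],read_state()['torque'])
im=capture("wrist");print(tips("wrist","punch_32"));cv2.imwrite("pics/w6.png",im)
```

```text
pos [ 0.5548 -0.0723  0.0409] rot [-179.99   -0.22   36.49] j [ -8.  29.  -8.  53.   0. 136.] 
 shift cm [ 0.02 -0.17  0.59] turn -0.0 tilt fix [-0.0001 -0.0038  0.    ] t 11.05
[-0.06753728 -0.0106113  -2.46864387] [-0.01105178 -0.09279063 -0.00966729]
[([0.425, 0.0606, 0.0011], 0.83), ([0.5504, -0.0739, 0.0121], 0.78), ([0.5502, 0.2025, 0.0034], 0.66), ([0.4864, 0.0185, -0.0033], 0.6), ([0.3729, 0.0135, -0.001], 0.6)]
```

Emit:
send_rows(
  motion=[
    [[0,0,0.2,0,0,0],[0,0,0.15,0,0,0],[0,0,0.1,0,0,0],[0,0,0,0,0,0],[0,0,0,0,0,0]],
  ],
)

```text
time_s: 11.65
position: [0.5556, -0.0719, 0.0393]
ee_rot: [179.9, -0.4, 36.5]
ft_force: [-5.4, 1.7, 13.2]
width: 0.031
grip_force: 41.4
```

Emit:
send_rows(
  motion=[
    [[0,0,0.1,0,0,0],[0,0,0.05,0,0,0],[0,0,0,0,0,0],[0,0,0,0,0,0],[0,0,0,0,0,0]],
  ],
)

```text
time_s: 12.15
position: [0.5562, -0.0718, 0.0388]
ee_rot: [179.9, -0.5, 36.5]
ft_force: [-5.7, 2.1, 17.4]
width: 0.0309
grip_force: 38.4
```

Emit:
send_rows(
  motion=[
    [[0,0,-0.3,0,0,0],[0,0,0,0,0,0],[0,0,0,0,0,0],[0,0,0,0,0,0],[0,0,0,0,0,0]],
  ],
)

```text
time_s: 12.65
position: [0.5555, -0.0723, 0.039]
ee_rot: [179.9, -0.3, 36.5]
ft_force: [-1.8, 0.8, 6.9]
width: 0.0313
grip_force: 39.9
```

Emit:
send_rows(
  motion=[
    [[0,0,0,0,0,0],[0,0,0,0,0,0],[0,0,0,0,0,0],[0,0,-0.5,0,0,0],[0,0,-0.5,0,0,0]],
  ],
  fingers=5.5,
)

```text
time_s: 13.15
position: [0.5546, -0.0723, 0.0481]
ee_rot: [-180.0, -0.2, 36.5]
ft_force: [0.4, -0.6, 0.6]
width: 0.055
grip_force: 0.0
```

Emit:
send_rows(
  motion=[
    [[0,0,-2,0,0,0],[0,0,-3,0,0,0],[0,0,-3,0,0,0],[0,0,0,0,0,0],[0,0,0,0,0,0]],
  ],
)

```text
time_s: 13.65
position: [0.5553, -0.0726, 0.1292]
ee_rot: [179.9, -0.3, 36.5]
ft_force: [0.1, 0.4, -0.2]
width: 0.0549
grip_force: 0.0
```

Run:
```python
from h import *
im=capture("wrist");print(tips("wrist","punch_32"),tips("wrist","pocket_20"));cv2.imwrite("pics/w7.png",im)
plan([.5525,.2035,.13],36.5)
plan([.425,.0600,.13],36.5)
x,f,n=fit_stand(im,calibration("wrist"),[.5094,-.1038,-.934],(0,1,2));print(x,f,n)
```

```text
[([0.548, -0.0734, 0.0086], 0.93), ([0.5517, 0.2021, 0.0036], 0.91), ([0.3733, 0.0117, -0.0044], 0.87), ([0.425, 0.0599, 0.0031], 0.73), ([0.4859, 0.0156, -0.0033], 0.73)] [([0.5546, 0.2046, -0.0008], 0.71), ([0.515, -0.1021, 0.0143], 0.66), ([0.459, -0.1427, 0.0115], 0.58), ([0.488, -0.1215, 0.0118], 0.58)]
pos [ 0.5535 -0.0724  0.1268] rot [-1.799e+02 -1.300e-01  3.648e+01] j [ -8.  24.  -1.  65.   0. 136.] 
 shift cm [ 16.32 -22.24  -0.24] turn -0.0 tilt fix [-0.0017 -0.0022  0.    ] t 13.8
pos [ 0.5535 -0.0724  0.1268] rot [-1.799e+02 -1.300e-01  3.648e+01] j [ -8.  24.  -1.  65.   0. 136.] 
 shift cm [ -2.46 -18.29  -0.29] turn -0.0 tilt fix [-0.0017 -0.0022  0.    ] t 13.8
[ 0.50764444 -0.10291084 -0.92968221] 621.3034059443708 1224.0
```

View pics/w7.png

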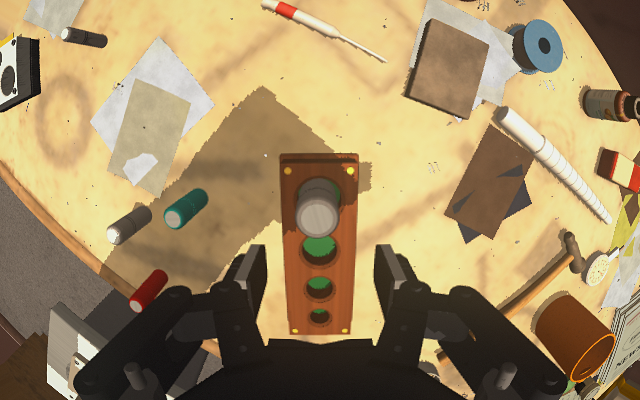

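The view shows punch_32 standing in the widest pocket at (318,205), with the other three pockets empty. Next is punch_20, the steel one at (130,225) beside the turquoise look-alike.

Emit:
send_rows(
  motion=[
    [[-0.5,-3.7,0,0,0,0],[-0.5,-3.7,0,0,0,0],[-0.5,-3.7,0,0,0,0],[-0.5,-3.7,0,0,0,0],[-0.5,-3.5,0,0,0,0]],
  ],
  fingers=5,
)

```text
time_s: 14.3
position: [0.4234, 0.0605, 0.1267]
ee_rot: [-179.9, -0.1, 36.5]
ft_force: [0.3, -0.0, 0.3]
width: 0.05
grip_force: 0.0
```

Emit:
send_rows(
  motion=[
    [[0,0,1.5,0,0,0],[0,0,0,0,0,0],[0,0,0,0,0,0],[0,0,0,0,0,0],[0,0,0,0,0,0]],
  ],
)

```text
time_s: 14.8
position: [0.4264, 0.0594, 0.1131]
ee_rot: [180.0, -0.3, 36.4]
ft_force: [0.2, -0.2, -0.5]
width: 0.0498
grip_force: 0.0
```

Run:
```python
from h import *
im=capture("wrist");cv2.imwrite("pics/w8.png",im)
print(tips("wrist","punch_20"))
plan([.4245,.060,.027],36.5)
print(proj("wrist",[[.4245,.06,.06],[.4245,.06,.0],[.4345,.06,.06],[.4245,.07,.06]]))
cv2.imwrite("pics/w8c.png",cv2.resize(im[120:320,200:440],None,fx=2.5,fy=2.5))
```

```text
[([0.4858, 0.0178, -0.0001], 0.83), ([0.3723, 0.0144, -0.0033], 0.82), ([0.4257, 0.0617, 0.0019], 0.77), ([0.5513, -0.0747, 0.0066], 0.55), ([0.4527, 0.3251, -0.0025], 0.26)]
pos [0.4262 0.0594 0.1131] rot [179.99  -0.25  36.43] j [  8.  11. -22.  57.   0. 151.] 
 shift cm [-0.14 -0.15  8.61] turn -0.001 tilt fix [ 0.0002 -0.0044 -0.    ] t 14.9
[[319.93551208 222.28852564]
 [319.93634861 197.1606541 ]
 [328.83974804 211.01316488]
 [307.90141017 213.99830345]]
```

View pics/w8c.png

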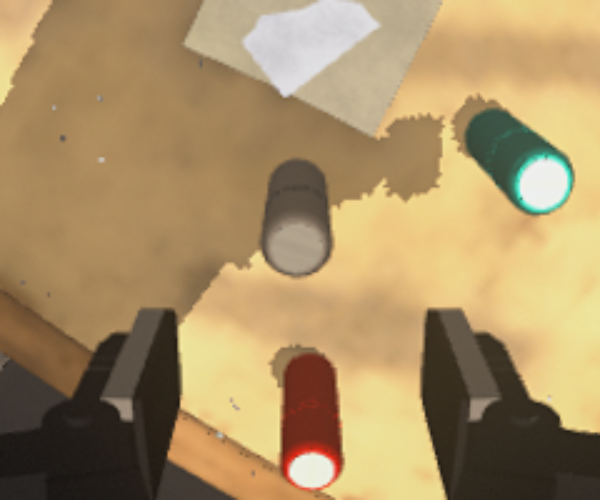

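Emit:
send_rows(
  motion=[
    [[0.15,-0.2,1.7,0,0,0],[0,0,2.3,0,0,0],[0,0,2.3,0,0,0],[0,0,2.3,0,0,0],[0,0,0,0,0,0]],
  ],
)

```text
time_s: 15.4
position: [0.4236, 0.0619, 0.0247]
ee_rot: [-179.8, 0.1, 36.5]
ft_force: [-0.2, -1.4, -0.4]
width: 0.05
grip_force: 0.0
```

Emit:
send_rows(
  motion=[
    [[0,0,0,0,0,0],[0,0,0,0,0,0],[0,0,0,0,0,0],[0,0,0,0,0,0],[0,0,0,0,0,0]],
  ],
  fingers=1,
  force=40,
)

```text
time_s: 15.9
position: [0.4272, 0.0626, 0.0282]
ee_rot: [179.9, -0.4, 36.5]
ft_force: [-0.0, -0.6, 6.8]
width: 0.0189
grip_force: 39.4
```

Emit:
send_rows(
  motion=[
    [[0,0,0,0,0,0],[0,0,-1,0,0,0],[0,0,-2,0,0,0],[0,0,-3,0,0,0],[0,0,-1,0,0,0]],
  ],
)

```text
time_s: 16.4
position: [0.4272, 0.0626, 0.0996]
ee_rot: [179.9, -0.4, 36.5]
ft_force: [0.2, 0.1, -0.5]
width: 0.0188
grip_force: 39.2
```

Run:
```python
from h import *
im=capture("wrist");im=capture("wrist");cv2.imwrite("pics/w9.png",im)
print(tips("wrist","punch_20"))
plan([.4855,-.1225,.1],36.5)
```

```text
[([0.4286, 0.3355, 0.0187], 0.89), ([0.4259, 0.0611, 0.0746], 0.7), ([0.5503, -0.0728, 0.0101], 0.67), ([0.4864, 0.0169, -0.0031], 0.64)]
pos [0.4261 0.0624 0.0972] rot [179.96  -0.31  36.49] j [  8.  12. -23.  54.   0. 152.] 
 shift cm [-6.22 18.4  -0.3 ] turn -0.0 tilt fix [ 0.0007 -0.0054 -0.    ] t 16.55
```

Emit:
send_rows(
  motion=[
    [[0,0,-2,0,0,0],[-1.25,3.68,0,0,0,0],[-1.25,3.68,0,0,0,0],[-1.25,3.68,0,0,0,0],[-1.25,3.68,0,0,0,0]],
  ],
)

```text
time_s: 17.05
position: [0.4721, -0.0869, 0.1149]
ee_rot: [-179.9, -0.1, 36.5]
ft_force: [1.9, -0.3, -0.7]
width: 0.019
grip_force: 39.4
```

Emit:
send_rows(
  motion=[
    [[-1.25,3.68,0,0,0,0],[0,0,2,0,0,0],[0,0,2,0,0,0],[0,0,1,0,0,0],[0,0,0,0,0,0]],
  ],
)

```text
time_s: 17.55
position: [0.4825, -0.122, 0.0639]
ee_rot: [-179.7, 0.0, 36.5]
ft_force: [-0.4, -0.4, -1.0]
width: 0.0186
grip_force: 39.6
```

Run:
```python
from h import *
im=capture("wrist");im=capture("wrist");cv2.imwrite("pics/w10.png",im)
print(tips("wrist","punch_20"),tips("wrist","pocket_20"))
plan([.485,-.1225,.038],36.5)
print(proj("wrist",[[.485,-.1225,.03],[.485,-.1225,.01]]))
cv2.imwrite("pics/w10c.png",cv2.resize(im[120:320,200:440],None,fx=2.5,fy=2.5))
```

```text
[([0.4893, 0.0143, -0.0026], 0.95), ([0.3726, 0.0117, -0.0031], 0.89), ([0.483, -0.1228, 0.0399], 0.81), ([0.5497, -0.0712, 0.009], 0.76)] [([0.5179, -0.0982, 0.0126], 0.66), ([0.4852, -0.1232, 0.0107], 0.65)]
pos [ 0.4857 -0.1225  0.0674] rot [179.94  -0.28  36.52] j [-14.  21. -15.  53.   0. 129.] 
 shift cm [-0.07 -0.05  2.94] turn 0.0 tilt fix [ 0.0011 -0.0049 -0.    ] t 17.75
[[321.50404659 230.56440531]
 [321.33939949 219.40417763]]
```

View pics/w10c.png

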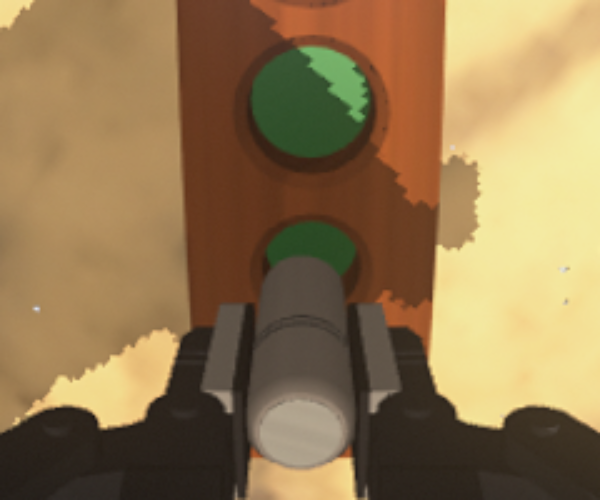

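The 26 mm pocket is at crop (311,103). The 20 mm pocket's centre is at column 311 and the punch foot is at column 302, so I need about 2.5 mm along +tool y before lowering.

Emit:
send_rows(
  motion=[
    [[-0.05,0.25,0.2,0,0,0],[0,0,0.4,0,0,0],[0,0,0.4,0,0,0],[0,0,0.4,0,0,0],[0,0,0,0,0,0]],
  ],
)

```text
time_s: 18.25
position: [0.4854, -0.1248, 0.0519]
ee_rot: [-179.9, -0.2, 36.5]
ft_force: [-0.4, 0.4, -1.9]
width: 0.0191
grip_force: 39.6
```

Emit:
send_rows(
  motion=[
    [[0,0,0.4,0,0,0],[0,0,0.3,0,0,0],[0,0,0.3,0,0,0],[0,0,0,0,0,0],[0,0,0,0,0,0]],
  ],
)

```text
time_s: 18.75
position: [0.4861, -0.1249, 0.0425]
ee_rot: [-180.0, -0.2, 36.5]
ft_force: [0.2, 0.5, -1.0]
width: 0.0186
grip_force: 39.6
```

Emit:
send_rows(
  motion=[
    [[0,0,0.2,0,0,0],[0,0,0.2,0,0,0],[0,0,0.1,0,0,0],[0,0,0,0,0,0],[0,0,0,0,0,0]],
  ],
)

```text
time_s: 19.25
position: [0.4863, -0.125, 0.0381]
ee_rot: [180.0, -0.3, 36.5]
ft_force: [-1.2, 0.3, 3.7]
width: 0.0186
grip_force: 40.1
```

Emit:
send_rows(
  motion=[
    [[0,0,0,0,0,0],[0,0,0,0,0,0],[0,0,0,0,0,0],[0,0,-0.5,0,0,0],[0,0,-1,0,0,0]],
  ],
  fingers=4.5,
)

```text
time_s: 19.75
position: [0.4854, -0.1248, 0.0524]
ee_rot: [-179.9, -0.2, 36.5]
ft_force: [0.1, 1.3, 0.8]
width: 0.0455
grip_force: 0.0
```

Emit:
send_rows(
  motion=[
    [[0,0,-2,0,0,0],[0,0,-3,0,0,0],[0,0,-3,0,0,0],[0,0,0,0,0,0],[0,0,0,0,0,0]],
  ],
)

```text
time_s: 20.25
position: [0.4867, -0.1254, 0.1341]
ee_rot: [179.9, -0.3, 36.5]
ft_force: [0.5, 1.0, -0.7]
width: 0.0448
grip_force: 0.0
```

Run:
```python
from h import *
im=capture("wrist");cv2.imwrite("pics/w11.png",im)
print(tips("wrist","punch_20"))
plan([.5525,.2035,.113],36.5)
```

```text
[([0.4835, -0.1267, 0.0118], 0.88), ([0.5503, -0.0726, 0.0094], 0.88), ([0.3733, 0.0123, -0.0019], 0.57), ([0.4849, 0.0175, -0.0033], 0.56)]
pos [ 0.4852 -0.125   0.1321] rot [-179.94   -0.18   36.48] j [-15.  18. -10.  62.   0. 129.] 
 shift cm [ 24.94 -22.41   2.02] turn -0.0 tilt fix [-0.001  -0.0032  0.    ] t 20.35
```

Emit:
send_rows(
  motion=[
    [[3.12,-2.8,0,0,0,0],[3.12,-2.8,0,0,0,0],[3.12,-2.8,0,0,0,0],[3.12,-2.8,0,0,0,0],[3.12,-2.8,0,0,0,0]],
  ],
  fingers=4.5,
)

```text
time_s: 20.85
position: [0.5271, 0.0816, 0.1318]
ee_rot: [-179.9, -0.1, 36.5]
ft_force: [1.2, 0.1, 1.0]
width: 0.0452
grip_force: 0.0
```

Emit:
send_rows(
  motion=[
    [[3.12,-2.8,0,0,0,0],[3.12,-2.8,0,0,0,0],[3.12,-2.8,0,0,0,0],[0,0,2,0,0,0],[0,0,0,0,0,0]],
  ],
)

```text
time_s: 21.35
position: [0.5505, 0.2038, 0.1094]
ee_rot: [-179.9, 0.2, 36.6]
ft_force: [-0.9, -0.0, -1.6]
width: 0.045
grip_force: 0.0
```

Run:
```python
from h import *
im=capture("wrist");im=capture("wrist");cv2.imwrite("pics/w12.png",im)
print(tips("wrist","punch_14"))
plan([.5525,.2035,.025],36.5)
print(proj("wrist",[[.5525,.2035,.06],[.5525,.2035,.0],[.5625,.2035,.06],[.5525,.2135,.06]]))
cv2.imwrite("pics/w12c.png",cv2.resize(im[120:320,200:440],None,fx=2.5,fy=2.5))
```

```text
[([0.4863, 0.0152, -0.0052], 0.97), ([0.432, 0.336, 0.0158], 0.92), ([0.5503, -0.0752, 0.009], 0.63), ([0.5509, 0.2031, 0.0009], 0.59)]
pos [0.5527 0.2025 0.113 ] rot [-1.7997e+02 -9.0000e-02  3.6440e+01] j [ 20.  28.   3.  65.   0. 164.] 
 shift cm [ 0.03 -0.09  8.8 ] turn -0.001 tilt fix [-0.0005 -0.0016  0.    ] t 21.5
[[320.80211759 220.08053858]
 [320.66908044 195.18188848]
 [329.7454475  208.75339361]
 [308.73864524 211.74766916]]
```

View pics/w12c.png

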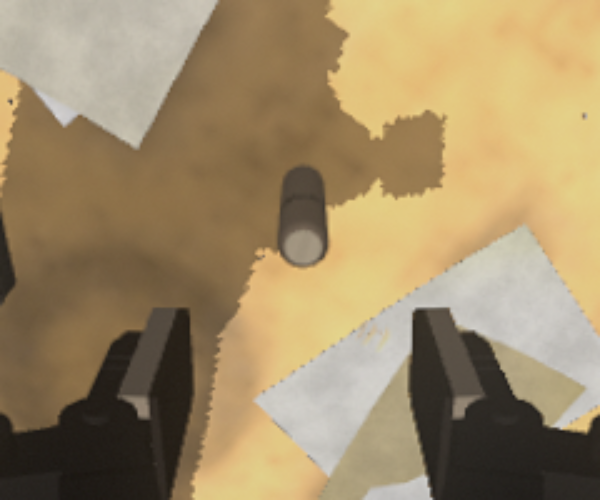

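Emit:
send_rows(
  motion=[
    [[0.12,-0.05,1.7,0,0,0],[0,0,2.3,0,0,0],[0,0,2.3,0,0,0],[0,0,2.3,0,0,0],[0,0,0,0,0,0]],
  ],
)

```text
time_s: 22.0
position: [0.552, 0.2026, 0.0252]
ee_rot: [-179.9, 0.1, 36.4]
ft_force: [-0.2, -1.1, -0.8]
width: 0.0452
grip_force: 0.0
```

Emit:
send_rows(
  motion=[
    [[0,0,0,0,0,0],[0,0,0,0,0,0],[0,0,0,0,0,0],[0,0,0,0,0,0],[0,0,0,0,0,0]],
  ],
  fingers=0.4,
  force=30,
)

```text
time_s: 22.5
position: [0.5558, 0.2049, 0.0296]
ee_rot: [179.9, -0.4, 36.5]
ft_force: [0.7, -1.8, 6.6]
width: 0.0131
grip_force: 29.6
```

Emit:
send_rows(
  motion=[
    [[0,0,0,0,0,0],[0,0,-1,0,0,0],[0,0,-3,0,0,0],[0,0,-3,0,0,0],[0,0,-3,0,0,0]],
  ],
)

```text
time_s: 23.0
position: [0.5534, 0.2046, 0.1289]
ee_rot: [-180.0, -0.2, 36.5]
ft_force: [0.9, -0.2, -0.4]
width: 0.0131
grip_force: 29.3
```

Run:
```python
from h import *
im=capture("wrist");im=capture("wrist");cv2.imwrite("pics/w13.png",im)
print(tips("wrist","punch_14"))
plan([.459,-.145,.12],36.5)
```

```text
[([0.5528, 0.2034, 0.1073], 0.71), ([0.4311, 0.3337, 0.0154], 0.7), ([0.5508, -0.0755, 0.0087], 0.65)]
pos [0.5557 0.2053 0.1308] rot [179.93  -0.55  36.5 ] j [ 20.  27.   4.  67.   0. 164.] 
 shift cm [-28.62  22.41   0.83] turn 0.0 tilt fix [ 0.0013 -0.0096 -0.    ] t 23.15
```

Emit:
send_rows(
  motion=[
    [[-3.17,2.5,0,0,0,0],[-3.17,2.5,0,0,0,0],[-3.17,2.5,0,0,0,0],[-3.17,2.5,0,0,0,0],[-3.17,2.5,0,0,0,0]],
  ],
)

```text
time_s: 23.65
position: [0.4991, 0.0086, 0.1258]
ee_rot: [-179.9, -0.1, 36.5]
ft_force: [1.6, -0.5, -0.4]
width: 0.0131
grip_force: 29.4
```

Emit:
send_rows(
  motion=[
    [[-3.17,2.5,0,0,0,0],[-3.17,2.5,0,0,0,0],[-3.17,2.5,0,0,0,0],[-3.17,2.5,0,0,0,0],[0,0,0,0,0,0]],
  ],
)

```text
time_s: 24.15
position: [0.4561, -0.1496, 0.1254]
ee_rot: [-179.9, -0.1, 36.1]
ft_force: [0.4, 1.1, 0.2]
width: 0.0129
grip_force: 29.4
```

Emit:
send_rows(
  motion=[
    [[0,0,2.5,0,0,0],[0,0,2.5,0,0,0],[0,0,1,0,0,0],[0,0,0,0,0,0],[0,0,0,0,0,0]],
  ],
)

```text
time_s: 24.65
position: [0.4589, -0.1455, 0.0667]
ee_rot: [-180.0, -0.2, 36.5]
ft_force: [0.5, 0.3, -0.2]
width: 0.0128
grip_force: 29.4
```

Run:
```python
from h import *
im=capture("wrist");im=capture("wrist");cv2.imwrite("pics/w14.png",im)
print(tips("wrist","punch_14"),tips("wrist","pocket_14"))
plan([.459,-.145,.0395],36.5)
cv2.imwrite("pics/w14c.png",cv2.resize(im[120:320,200:440],None,fx=2.5,fy=2.5))
```

```text
[([0.4855, -0.1281, 0.0116], 0.92), ([0.4863, 0.015, -0.0034], 0.92), ([0.373, 0.0132, -0.0029], 0.84), ([0.4586, -0.1466, 0.0408], 0.76), ([0.5539, -0.0759, 0.01], 0.65)] [([0.5182, -0.1003, 0.0135], 0.73), ([0.4572, -0.1462, 0.0081], 0.72), ([0.4823, -0.1254, 0.0107], 0.52)]
pos [ 0.4596 -0.146   0.0676] rot [179.9  -0.3  36.5] j [-18.  20. -18.  52.   0. 126.] 
 shift cm [-0.   -0.12  2.81] turn 0.0 tilt fix [ 0.0018 -0.0053 -0.    ] t 24.85
```

View pics/w14c.png

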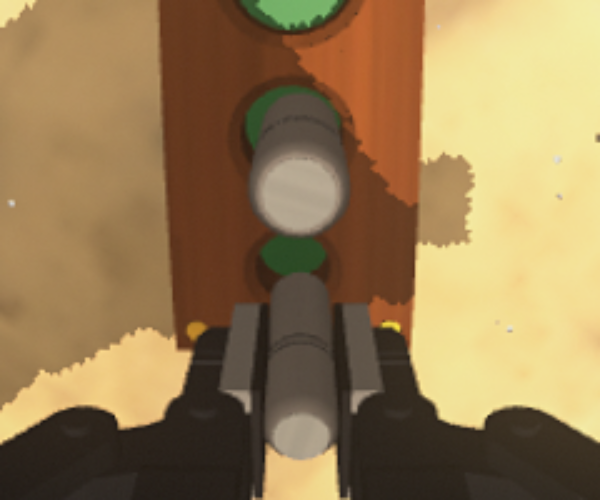

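Run:
```python
from h import *
K=calibration("wrist");s=read_state()
f=lambda P:((proj("wrist",P,K)-[200,120])*2.5).round(0)
a=np.radians(np.arange(0,360,2));e=np.array([.804,.595]);
def circ(c,r,z):
    q=f(np.c_[c[0]+r*np.cos(a),c[1]+r*np.sin(a),0*a+z]);return "cols",q[:,0].min(),q[:,0].max(),"rows",q[:,1].min(),q[:,1].max(),"ctr",f([[*c,z]])[0]
p=np.array([.4596,-.146])
print("foot r7 z.038",circ(p,.007,.038))
print("floor",circ(p,.0095,.010));print("bore24",circ(p,.0095,.024));print("flare",circ(p,.0125,.03))
q=p+.034*e
print("p20 top",circ(q,.010,.07))
print("stand end corners",f([[*(p-.0265*e+k*.035*np.array([.595,-.804])),.03] for k in(-1,1)]))
```

```text
foot r7 z.038 ('cols', np.float64(277.0), np.float64(335.0), 'rows', np.float64(260.0), np.float64(313.0), 'ctr', array([306., 287.]))
floor ('cols', np.float64(270.0), np.float64(339.0), 'rows', np.float64(214.0), np.float64(278.0), 'ctr', array([305., 246.]))
bore24 ('cols', np.float64(268.0), np.float64(342.0), 'rows', np.float64(231.0), np.float64(299.0), 'ctr', array([305., 265.]))
flare ('cols', np.float64(256.0), np.float64(355.0), 'rows', np.float64(227.0), np.float64(319.0), 'ctr', array([305., 274.]))
p20 top ('cols', np.float64(254.0), np.float64(361.0), 'rows', np.float64(135.0), np.float64(238.0), 'ctr', array([308., 188.]))
stand end corners [[174. 365.]
 [436. 365.]]
```

The punch foot is at crop column 299 and the pocket at 294. The foot sits about 9 px low relative to the pocket, so I'll shift +1.5 mm in x and −1.3 mm in y and lower it.

Emit:
send_rows(
  motion=[
    [[0.15,-0.13,0.2,0,0,0],[0,0,0.4,0,0,0],[0,0,0.4,0,0,0],[0,0,0.2,0,0,0],[0,0,0,0,0,0]],
  ],
)

```text
time_s: 25.35
position: [0.4588, -0.1438, 0.054]
ee_rot: [-180.0, -0.2, 36.5]
ft_force: [-0.2, -0.2, -0.6]
width: 0.0129
grip_force: 29.4
```

Emit:
send_rows(
  motion=[
    [[0,0,0.2,0,0,0],[0,0,0.2,0,0,0],[0,0,0.2,0,0,0],[0,0,0,0,0,0],[0,0,0,0,0,0]],
  ],
)

```text
time_s: 25.85
position: [0.4592, -0.1439, 0.0485]
ee_rot: [-180.0, -0.2, 36.5]
ft_force: [-0.3, 0.3, -1.6]
width: 0.0131
grip_force: 29.4
```

Run:
```python
from h import *
s=read_state();print(s['ft_force'],s['torque'])
im=capture("wrist");cv2.imwrite("pics/w15.png",im)
plan([.459,-.145,.0395],36.5)
```

```text
[-0.30611214  0.32942566 -1.57661358] [ 0.11853278 -0.17156224 -0.05111402]
pos [ 0.4592 -0.1439  0.0485] rot [-179.99   -0.24   36.49] j [-18.  21. -19.  49.   0. 126.] 
 shift cm [-0.09  0.08  0.9 ] turn -0.0 tilt fix [-0.0001 -0.0042  0.    ] t 25.9
```

Emit:
send_rows(
  motion=[
    [[0,0,0.2,0,0,0],[0,0,0.2,0,0,0],[0,0,0.2,0,0,0],[0,0,0,0,0,0],[0,0,0,0,0,0]],
  ],
)

```text
time_s: 26.4
position: [0.4592, -0.1438, 0.0424]
ee_rot: [-180.0, -0.2, 36.5]
ft_force: [0.9, 1.2, -1.7]
width: 0.013
grip_force: 29.4
```

Emit:
send_rows(
  motion=[
    [[0,0,0.2,0,0,0],[0,0,0.1,0,0,0],[0,0,0,0,0,0],[0,0,0,0,0,0],[0,0,0,0,0,0]],
  ],
)

```text
time_s: 26.9
position: [0.4592, -0.1439, 0.0396]
ee_rot: [180.0, -0.2, 36.5]
ft_force: [0.5, -0.2, -0.1]
width: 0.0129
grip_force: 29.6
```

Emit:
send_rows(
  motion=[
    [[0,0,0.1,0,0,0],[0,0,0.05,0,0,0],[0,0,0,0,0,0],[0,0,0,0,0,0],[0,0,0,0,0,0]],
  ],
)

```text
time_s: 27.4
position: [0.4595, -0.1439, 0.0394]
ee_rot: [179.9, -0.3, 36.5]
ft_force: [-1.3, 1.5, 10.9]
width: 0.0126
grip_force: 30.8
```

Emit:
send_rows(
  motion=[
    [[0,0,0,0,0,0],[0,0,0,0,0,0],[0,0,0,0,0,0],[0,0,-0.5,0,0,0],[0,0,-1,0,0,0]],
  ],
  fingers=4,
)

```text
time_s: 27.9
position: [0.4582, -0.1437, 0.0527]
ee_rot: [-179.9, -0.1, 36.5]
ft_force: [-0.9, -0.6, 0.1]
width: 0.0402
grip_force: 0.0
```

Emit:
send_rows(
  motion=[
    [[0,0,-3,0,0,0],[0,0,-4,0,0,0],[0,0,-4,0,0,0],[0,0,0,0,0,0],[0,0,0,0,0,0]],
  ],
)

```text
time_s: 28.4
position: [0.4598, -0.1446, 0.1649]
ee_rot: [179.8, -0.4, 36.5]
ft_force: [-0.8, 0.2, -0.7]
width: 0.0402
grip_force: 0.0
```

Run:
```python
from h import *
im=capture("wrist");im=capture("wrist");cv2.imwrite("pics/w16.png",im)
print(tips("wrist","punch_20"))
plan([.43,.336,.165],100)
```

```text
[([0.4549, -0.1424, 0.0111], 0.93), ([0.5513, -0.0746, 0.0067], 0.91), ([0.4832, 0.0151, -0.0021], 0.83), ([0.3742, 0.0134, -0.0036], 0.6), ([0.4848, -0.1237, 0.0154], 0.56)]
pos [ 0.4578 -0.1439  0.162 ] rot [-1.7989e+02 -1.4000e-01  3.6480e+01] j [-18.  14. -10.  66.   0. 126.] 
 shift cm [ 26.3  -40.24  -0.15] turn -1.109 tilt fix [-0.002  -0.0025  0.    ] t 28.55
```

Emit:
send_rows(
  motion=[
    [[0,0,0,0,0,-0.148],[0,0,0,0,0,-0.148],[0,0,0,0,0,-0.148],[4.1,-2.51,0,0,0,0],[4.1,-2.51,0,0,0,0]],
  ],
  fingers=5.5,
  force=40,
)

```text
time_s: 29.05
position: [0.452, -0.0481, 0.1617]
ee_rot: [-179.9, -0.2, 61.7]
ft_force: [0.8, 0.5, 0.4]
width: 0.055
grip_force: 0.0
```

Emit:
send_rows(
  motion=[
    [[4.1,-2.51,0,0,0,0],[4.1,-2.51,0,0,0,0],[4.1,-2.51,0,0,0,0],[4.1,-2.51,0,0,0,0],[4.1,-2.51,0,0,0,0]],
  ],
)

```text
time_s: 29.55
position: [0.4374, 0.1932, 0.1624]
ee_rot: [180.0, -0.1, 61.9]
ft_force: [0.6, 0.1, 0.2]
width: 0.0548
grip_force: 0.0
```

Emit:
send_rows(
  motion=[
    [[4.1,-2.51,0,0,0,0],[4.1,-2.51,0,0,0,0],[4.1,-2.51,0,0,0,0],[0,0,2.5,0,0,0],[0,0,0,0,0,0]],
  ],
)

```text
time_s: 30.05
position: [0.4271, 0.3351, 0.1345]
ee_rot: [-179.9, 0.3, 62.1]
ft_force: [-0.7, -0.5, 0.8]
width: 0.0554
grip_force: 0.0
```

Run:
```python
from h import *
im=capture("wrist");im=capture("wrist");cv2.imwrite("pics/w17.png",im)
print(tips("wrist","punch_26"))
plan([.43,.336,.046])
print(proj("wrist",[[.43,.336,.076],[.43,.336,.04],[.44,.336,.076],[.43,.346,.076]]))
cv2.imwrite("pics/w17c.png",cv2.resize(im[100:300,200:440],None,fx=2.5,fy=2.5))
```

```text
[([0.4288, 0.3335, 0.0168], 0.68), ([0.484, 0.0157, -0.0032], 0.63)]
pos [0.4299 0.3346 0.1385] rot [ 1.7995e+02 -7.0000e-02  6.1870e+01] j [ 38.  22.  -2.  65.  -0. 156.] 
 shift cm [ 0.12 -0.07  9.25] turn 0 tilt fix [ 0.0008 -0.0012 -0.    ] t 30.2
[[321.1485606  214.93698941]
 [320.94775308 199.85315594]
 [333.80486686 208.5572779 ]
 [314.35038018 202.96292555]]
```

View pics/w17c.png

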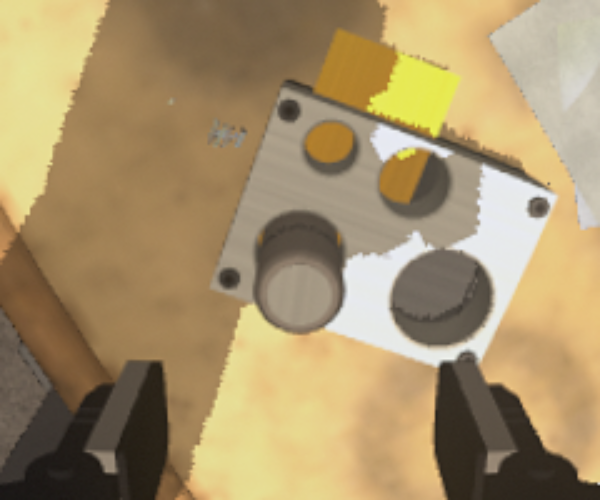

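The punch_26 top is at (320,216) in the full image, matching the projection to about 1 mm. I'll descend to TCP z ≈ 46 mm, grip, and draw it straight up.

Emit:
send_rows(
  motion=[
    [[0.05,-0.1,2.2,0,0,0],[0,0,2.4,0,0,0],[0,0,2.4,0,0,0],[0,0,2.2,0,0,0],[0,0,0,0,0,0]],
  ],
)

```text
time_s: 30.7
position: [0.4287, 0.3342, 0.0452]
ee_rot: [-180.0, 0.1, 61.8]
ft_force: [-0.7, -0.7, 0.5]
width: 0.0548
grip_force: 0.0
```

Emit:
send_rows(
  motion=[
    [[0,0,0,0,0,0],[0,0,0,0,0,0],[0,0,0,0,0,0],[0,0,0,0,0,0],[0,0,0,0,0,0]],
  ],
  fingers=1.5,
  force=50,
)

```text
time_s: 31.2
position: [0.4312, 0.3375, 0.049]
ee_rot: [179.8, -0.4, 61.9]
ft_force: [-1.4, -1.1, 5.9]
width: 0.0247
grip_force: 48.8
```

Emit:
send_rows(
  motion=[
    [[0,0,0,0,0,0],[0,0,-0.5,0,0,0],[0,0,-1,0,0,0],[0,0,-1,0,0,0],[0,0,0,0,0,0]],
  ],
)

```text
time_s: 31.7
position: [0.4308, 0.3376, 0.0739]
ee_rot: [179.8, -0.4, 61.9]
ft_force: [0.2, -0.6, -2.9]
width: 0.0245
grip_force: 49.1
```

Emit:
send_rows(
  motion=[
    [[0,0,-2,0,0,0],[0,0,-2.5,0,0,0],[0,0,-2.5,0,0,0],[0,0,0,0,0,0],[0,0,0,0,0,0]],
  ],
)

```text
time_s: 32.2
position: [0.4297, 0.3367, 0.142]
ee_rot: [179.9, -0.2, 61.9]
ft_force: [-0.2, -0.4, -3.0]
width: 0.0244
grip_force: 49.3
```

Emit:
send_rows(
  motion=[
    [[-3.44,2.83,0,0,0,0],[-3.44,2.83,0,0,0,0],[-3.44,2.83,0,0,0,0],[-3.44,2.83,0,0,0,0],[-3.44,2.83,0,0,0,0]],
  ],
)

```text
time_s: 32.7
position: [0.4722, 0.1163, 0.1397]
ee_rot: [-179.9, -0.1, 62.0]
ft_force: [0.2, -0.2, -2.3]
width: 0.0244
grip_force: 49.4
```

Emit:
send_rows(
  motion=[
    [[-3.44,2.83,0,0,0,0],[-3.44,2.83,0,0,0,0],[-3.44,2.83,0,0,0,0],[-3.44,2.83,0,0,0,0],[-3.44,2.83,0,0,0,0]],
  ],
)

```text
time_s: 33.2
position: [0.5161, -0.1016, 0.1392]
ee_rot: [-179.9, -0.2, 61.9]
ft_force: [2.0, 0.9, -2.2]
width: 0.0245
grip_force: 49.4
```

Emit:
send_rows(
  motion=[
    [[0,0,0,0,0,0.148],[0,0,0,0,0,0.148],[0,0,0,0,0,0.148],[0,0,0,0,0,0],[0,0,0,0,0,0]],
  ],
)

```text
time_s: 33.7
position: [0.5165, -0.0999, 0.1399]
ee_rot: [-179.9, -0.1, 36.7]
ft_force: [-0.7, 0.9, -2.6]
width: 0.0247
grip_force: 49.6
```

Run:
```python
from h import *
capture("wrist");plan([.5185,-.0997,.075],36.5)
```

```text
pos [ 0.5168 -0.0998  0.1402] rot [-1.7991e+02 -1.5000e-01  3.6640e+01] j [-11.  20.  -5.  65.   0. 132.] 
 shift cm [0.13 0.1  6.52] turn 0.003 tilt fix [-0.0015 -0.0026  0.    ] t 33.75
```

Emit:
send_rows(
  motion=[
    [[0.1,0.1,2,0,0,0],[0,0,2,0,0,0],[0,0,2.2,0,0,0],[0,0,0,0,0,0],[0,0,0,0,0,0]],
  ],
)

```text
time_s: 34.25
position: [0.5187, -0.0999, 0.0791]
ee_rot: [-179.9, -0.2, 36.6]
ft_force: [0.1, -0.5, -2.3]
width: 0.0244
grip_force: 49.6
```

Run:
```python
from h import *
im=capture("wrist");im=capture("wrist");cv2.imwrite("pics/w18.png",im)
plan([.5185,-.0997,.043],36.5)
print(tips("wrist","punch_26"),tips("wrist","pocket_26"))
K=calibration("wrist")
print(((proj("wrist",[[.5185,-.0997,.03],[.5185,-.0997,.045]],K)-[200,100])*2.5).round())
cv2.imwrite("pics/w18c.png",cv2.resize(im[100:320,200:440],None,fx=2.5,fy=2.5))
```

```text
pos [ 0.5201 -0.1002  0.0805] rot [179.91  -0.31  36.53] j [-11.  23. -10.  56.   0. 132.] 
 shift cm [-0.12 -0.14  3.75] turn 0.001 tilt fix [ 0.0016 -0.0054 -0.    ] t 34.35
[([0.3717, 0.014, -0.0017], 0.71), ([0.5472, -0.0732, 0.0108], 0.69), ([0.5182, -0.0993, 0.0519], 0.64), ([0.4836, 0.0159, -0.0042], 0.58)] [([0.5178, -0.0994, 0.0144], 0.87)]
[[299. 309.]
 [299. 331.]]
```

View pics/w18c.png

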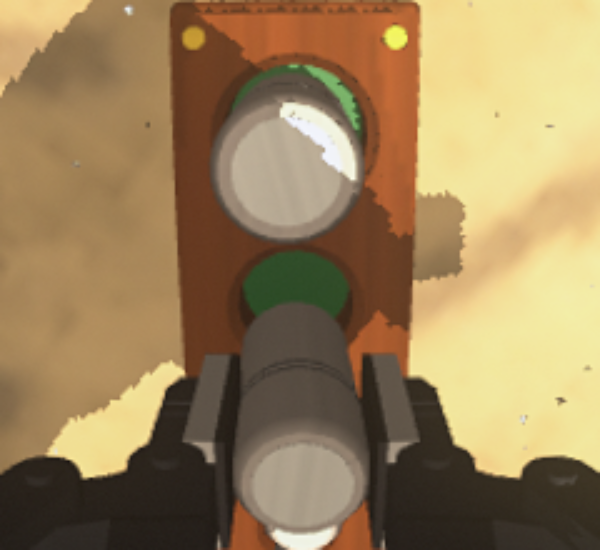

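The 26 mm pocket is at crop column 296 and the foot at 298, so sideways is fine. The foot is a little low in the image, so I'll nudge +1 mm in x and lower.

Emit:
send_rows(
  motion=[
    [[0.1,-0.05,0.4,0,0,0],[0,0,0.5,0,0,0],[0,0,0.5,0,0,0],[0,0,0.4,0,0,0],[0,0,0,0,0,0]],
  ],
)

```text
time_s: 34.95
position: [0.5188, -0.0989, 0.0603]
ee_rot: [-179.9, -0.2, 36.5]
ft_force: [0.4, -1.0, -2.1]
width: 0.0244
grip_force: 49.6
```

Emit:
send_rows(
  motion=[
    [[0,0,0.2,0,0,0],[0,0,0.3,0,0,0],[0,0,0.2,0,0,0],[0,0,0,0,0,0],[0,0,0,0,0,0]],
  ],
)

```text
time_s: 35.45
position: [0.5202, -0.099, 0.0544]
ee_rot: [180.0, -0.3, 36.5]
ft_force: [2.3, 0.7, -3.7]
width: 0.0243
grip_force: 49.5
```

Run:
```python
from h import *
s=read_state();print(s['ft_force'],s['torque'])
plan([.5185,-.0997,.043],36.5)
```

```text
[ 2.32957178  0.68040307 -3.71884996] [ 0.15111739 -0.53580551 -0.02866277]
pos [ 0.5202 -0.099   0.0544] rot [179.97  -0.28  36.49] j [-11.  25. -12.  53.   0. 133.] 
 shift cm [-0.18 -0.05  1.14] turn -0.0 tilt fix [ 0.0005 -0.0049 -0.    ] t 35.45
```

Emit:
send_rows(
  motion=[
    [[0.08,0.03,0.2,0,0,0],[0,0,0.2,0,0,0],[0,0,0.2,0,0,0],[0,0,0.2,0,0,0],[0,0,0,0,0,0]],
  ],
)

```text
time_s: 35.95
position: [0.5204, -0.0988, 0.046]
ee_rot: [-180.0, -0.2, 36.5]
ft_force: [0.5, 0.4, -3.4]
width: 0.0245
grip_force: 49.6
```

Emit:
send_rows(
  motion=[
    [[0,0,0.2,0,0,0],[0,0,0.1,0,0,0],[0,0,0,0,0,0],[0,0,0,0,0,0],[0,0,0,0,0,0]],
  ],
)

```text
time_s: 36.45
position: [0.5205, -0.0988, 0.0432]
ee_rot: [-180.0, -0.2, 36.5]
ft_force: [1.7, 1.0, -4.2]
width: 0.0248
grip_force: 49.8
```

Emit:
send_rows(
  motion=[
    [[0,0,0.1,0,0,0],[0,0,0.1,0,0,0],[0,0,0,0,0,0],[0,0,0,0,0,0],[0,0,0,0,0,0]],
  ],
)

```text
time_s: 36.95
position: [0.5208, -0.0987, 0.043]
ee_rot: [180.0, -0.3, 36.5]
ft_force: [-2.7, 2.4, 8.3]
width: 0.0244
grip_force: 51.1
```

Contact came at the expected floor height of TCP 43 mm, so I'll release and retreat.

Emit:
send_rows(
  motion=[
    [[0,0,-0.1,0,0,0],[0,0,0,0,0,0],[0,0,0,0,0,0],[0,0,0,0,0,0],[0,0,-0.5,0,0,0]],
  ],
  fingers=5,
)

```text
time_s: 37.45
position: [0.5197, -0.0988, 0.0466]
ee_rot: [-179.9, -0.1, 36.5]
ft_force: [-1.0, 0.5, -0.2]
width: 0.0502
grip_force: 0.0
```

Emit:
send_rows(
  motion=[
    [[0,0,-1,0,0,0],[0,0,-3,0,0,0],[0,0,-4,0,0,0],[0,0,-4,0,0,0],[0,0,0,0,0,0]],
  ],
)

```text
time_s: 37.95
position: [0.5243, -0.0999, 0.1746]
ee_rot: [179.4, -0.7, 36.5]
ft_force: [1.4, 0.1, -0.0]
width: 0.0501
grip_force: 0.0
```

Run:
```python
from h import *
im=capture("wrist");im=capture("wrist");cv2.imwrite("pics/w19.png",im);print(tips("wrist","punch_26"),tips("wrist","pocket_26"),tips("wrist","brass_tin"))
s=capture("side");print(tips("side","punch_26"))
plan([.5,0,.1])
a=cv2.resize(im[60:340,200:440],(343,400));b=cv2.resize(s[120:280,210:390],(450,400))
cv2.imwrite("pics/m19.png",np.hstack([a,b]))
```

```text
[([0.454, -0.1435, 0.0121], 0.95), ([0.5186, -0.0987, 0.0087], 0.93), ([0.5498, -0.0732, 0.0104], 0.79), ([0.4867, 0.0191, -0.0057], 0.75), ([0.4825, -0.128, 0.0115], 0.67)] [([0.5545, -0.0701, 0.0068], 0.72), ([0.515, -0.1002, 0.0137], 0.63), ([0.4848, -0.1241, 0.0088], 0.46)] [([0.4249, -0.3261, 0.0011], 0.48)]
[([0.5507, -0.0693, 0.0115], 0.74), ([0.4835, 0.0209, 0.0031], 0.69), ([0.3714, 0.0187, 0.0019], 0.66), ([0.4817, -0.1288, 0.0087], 0.45), ([0.5202, -0.1019, 0.0072], 0.42)]
pos [ 0.5191 -0.0989  0.1659] rot [-1.7987e+02 -1.1000e-01  3.6490e+01] j [-11.  19.  -2.  69.   0. 133.] 
 shift cm [ 4.33 -9.07  6.62] turn 0 tilt fix [-0.0022 -0.0019  0.    ] t 38.3
```

View pics/m19.png

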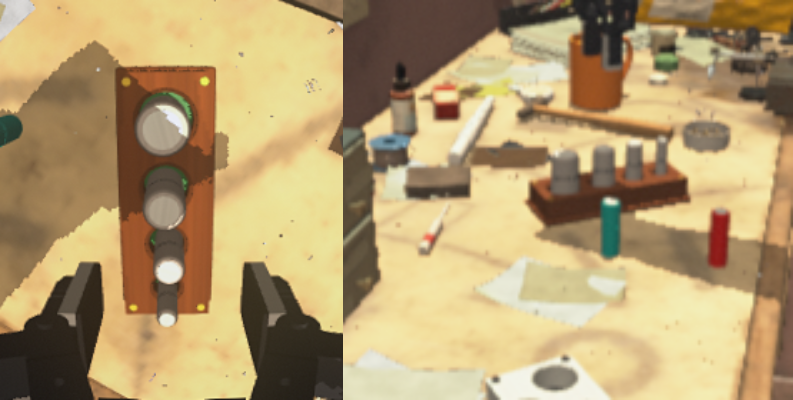

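All four punches stand upright in size order in the stand, all at the same level, and the tin hasn't moved. I'm handing it in.

```bash
python3 -c "
from station import hand_in
print(hand_in())"
```

```text
the job is handed in; nothing more can be done
None
```

All four punches were lowered into their own pockets in order of size and stand upright, with the tin left where it was. I handed the job in at about 38 s; the hand-in returned no verdict.

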